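Release a stone cast from the ratchet model clamp and return it to its case tray

ROBOT

A 6-joint arm with a two-finger parallel gripper is mounted at the origin on a cart in front of the work surface, level with it; the furniture and walls round the work are solid. World frame = base frame: x ahead of the robot, y to its left, z up, the work surface at z = 0. Lengths are in mm, angles in rad, forces in N, time in s.
With the tool pointing down it reaches from about 300 to 775 mm from the base axis. Payload 14.6 kg.
Tool frame: the origin (TCP) lies midway between the tips of the shut fingers; the grasp point (between the pads) lies 19 mm behind it; x points along the fingers, z is the direction in which the jaws open and shut, and the axes are right-handed (so a half turn about x gives the same grasp; the last joint's range is limited). The gripper opens to 94 mm and grips with 3 to 60 N. Pads are 16 mm wide; open, the fingers measure 119 mm over their backs; the gripper's body (75 mm by 177 mm) begins 78 mm behind the grasp point.
Start: joints at [1.092, 0.3, 1.521, -0, 1.321, -0.067], TCP at [220.139, 504.012, 183.446] pointing down, gripper open.
Joint ranges: [-3.03, 3.03], [-0.79, 2.21], [0.23, 2.52], [-1.04, 4.18], [0, 3.07], [-2.55, 2.55]. Speed limits (rad/s): [2.22, 2.22, 2.57, 3.14, 3.14, 3.14].

INTERFACE

Orientations are given as [roll, pitch, yaw] about the fixed x, y, z axes, in that order (R = Rz(yaw) Ry(pitch) Rx(roll)).
In Python, from cell import * gives the robot as it stands.
- The arm moves only by the tool play_rows, never from a script. Its argument "motion" is one flat list of numbers, 7 for each row, row after row: the turn, a rotation vector about the tool's x, y, z in rad, then the shift along the tool's x, y, z in m, then the closure, from -1 (fully open) to 1 (shut), so that 0 is half open. In form: [rx, ry, rz, x, y, z, fingers, rx, ry, rz, x, y, z, fingers, ...]. A call has 1 to 20 rows; each row shifts and turns the pose as measured when the row begins, along the tool's axes as they then stand; what a row does not reach is not made up. A row lasts 1/10 s, in which the tool goes at most 50 mm and 8.59 degrees, less where a joint would pass 70% of its speed; a pose out of reach is approached as far as the arm can. A call with a gripper value outside its range is refused whole. The fingers move at their own pace and stop on an object; "newtons" is the grip in N (left out, the last holds). Time passes only in rows, so rows that do not move let the fingers close. It gives the time, the measured TCP pose, the force and the opening at its end, in the units of the state.
- read_state(): the state, without advancing time (a new reading comes with each control period).
- camera(name): name is "scene" or "top"; returns (picture, depth): 420x560x3 uint8, blue, green, red; 420x560 float32, mm along the optical axis (not along the pixel's ray), 0 where there is no reading.
- camera_params(name): a dict with "fx", "fy", "cx", "cy" (pixels), "k1" (the pictures are not rectified: a ray, as slopes to the right and down, at radius r is drawn at 1 + k1 r^2 times it, then the intrinsics apply), "T" (4x4, takes a point from camera to world coordinates). Camera axes: x right, y down, z forward; pixel columns grow to the right and rows downward; lengths in mm; the calibration is good to about 2 mm. A picture is of the moment at which its call begins. camera_params takes no time and is no camera call.
- sign_off(): hands the job in, once; it reports no verdict.
Trained networks look in the newest picture that a camera, given by its name, has taken for a name from the list of things; names that differ only in an ending like _2 or _b are one class to them, and where a whole thing is asked for, a point or a joint stands for the part that bears it (a point fixed in the world has none). Each returns a list of dicts, best first, with "conf" (0 to 1); they miss things now and then, are a little off and sometimes report something else, mostly with a low value. They report only what shows in the picture. A call takes as long as a camera call. They do not tell look-alikes from the thing itself.
- masks_of(camera, name): "region" (420x560 bool, what is visible of it).
- place_of(camera, name): "at" ([x, y, z] in mm, in the coordinates of the camera as it stood for that picture, good to about 4 mm: a listed point, or the origin of a listed thing).
The state is a dict: "clock": time; "joints": joint angles; "qd": joint speeds; "effort": joint torques, N m; "eef_pos": TCP position; "eef_rot": TCP orientation; "wrist_force": force on the tool from outside, world axes, zero at the start; "moment": the same for the moment, N m; "finger_gap": finger opening in mm.
Only numpy, scipy, OpenCV 4.12 (cv2) and the standard library are available. Lean on these libraries where they do the work, as an engineer would, in place of code of your own. Each camera call takes 0.05 s, during which the arm holds its last target.

TASK

The stone cast is still gripped in the ratchet model clamp. Lift the clamp's spring-loaded pawl by its red knob and, while holding it up, draw the sliding jaw well back from the cast; then take the cast out and set it down gently, upright on the floor of the blue case tray beside the cast already there, without disturbing that cast or the other things on the bench.

Things in the scene. Friction and masses are not known exactly. Their poses are not given: they have to be found in the camera images.
- model_clamp: Dark grey bench clamp, fixed on the bare bench; base 248x68 mm, 13 high. Origin on the bench under the middle of its bed. The sliding jaw opens along its own +x; its y is level across. Cork-topped bed is 34 mm high, x -25..25, y -19..19; fixed jaw (x -62..-27, 46 wide) and sliding jaw (front face x 27..29, 46 wide) reach z 55 mm. A fixed toothed rail, 30 high, runs x 50..164 along y=0.
- sliding_jaw (a joint): Slide of the aluminium jaw along the clamp's +x, m: 0 = gripping the cast, 0.045 = fully back against its stop. Light friction, 1.5 N. Its two cheeks (z to 41 mm, y to +-15) run back to x 98. The pawl blocks +x motion on 6 mm pitch, 4 mm high teeth until lifted; it may creep -1 mm as the pawl is freed and spring back 2 to 3 mm.
- pawl (a joint): Angle of the pawl lever, rad: 0 = down in the teeth, 0.45 = upper stop; well clear of all teeth from 0.16. A light spring (about 2 N at the knob) drives it down again when let go. Its level pivot axis lies along the clamp's y, at clamp x 52 mm + sliding_jaw, z 35 mm; the arm, 10 mm wide, z 32 to 40, reaches back to the knob.
- pawl_knob (a point): Centre of the red upright cylindrical knob at the end of the pawl lever: 20 mm in diameter, 30 mm high. With the pawl down it is 63 mm above the bench and 68 mm behind and 28 mm above the pivot; it swings on that radius and travels with the sliding jaw. Free to 25 mm on both y sides for fingers.
- cast: Cream-yellow stone tooth cast, 120 g, 58 mm along its x, 65 mm along y, 33 mm high. Origin centre of underside, z up. Flat-sided base 18 mm high with walls leaning in about 8 degrees; front nose at -x, flat back at +x. From x -3 to +26 the two y sides are nearly parallel, 65 to 61 mm apart: grasp there. In the clamp its axes match the clamp's; freed, a sprung pad nudges it 2 mm to +x.
- tray: Light blue open case tray, fixed, on the bench behind the clamp. 345 mm along its x, 272 mm along y, 72 mm high. Origin centre of underside; floor 2 mm thick, flat over x +-150 and y +-115 mm; walls lean outward slightly. The matching cast stands in its +x half, on the robot's right; the -x half, on the left, is free.
- matching_cast: Grey-white stone cast of the same size and shape as the other, standing loose in the right half of the tray; origin centre of underside. Leave it standing where it is.
- spatula: Plaster spatula with wooden handle, 224 mm long, lying loose on the bench to the right of the clamp. Leave alone.
- jar: Small powder jar with black lid, 47 mm across, 44 mm high, loose, left of the tray. Leave alone.
- shade_guide: Shade guide: bar of tooth-coloured tabs, 46x120x9 mm, loose, behind the dark mat. Leave alone.
Not all that is in view belongs to the job. What is shaped like the matching_cast but green is not meant.

How it is judged (in metres and radians):
On the way, in this order (a step that is already met when the one before it is completed fails the run):
1. the sliding jaw has been drawn back at least 12 mm while the cast still stands on the bed (value of joint sliding_jaw above 0.012 m and horizontal distance between cast and model_clamp below 0.03 m and z of cast in the frame of model_clamp below 0.045 m), for 0.2 s.
2. the cast has been lifted out of the clamp (z of cast in the frame of model_clamp above 0.06 m), for 0.1 s.
At the end, for the whole second after the job is handed in: The cast stands upright (within about 5 degrees) and at rest flat on the floor of the blue tray, released; the sliding jaw is still at least 12 mm back; the matching cast stands upright within 15 mm of where it was (x of cast in the frame of tray between -0.13 and 0.13 m and y of cast in the frame of tray between -0.105 and 0.105 m and z of cast in the frame of tray between -0.002 and 0.006 m and angle between each of cast, matching_cast's own z axis and vertical below 0.08 rad and linear speed of cast below 0.02 m/s and value of joint sliding_jaw above 0.012 m and distance of matching_cast from where it was at the start of the episode below 0.015 m); the robot touches nothing.
It fails at once if the cast is let go more than 20 mm above the tray floor or the bench on its way (horizontal distance between cast and model_clamp above 0.06 m and height (world z) of cast above 0.023 m and contact force between the fingers and cast below 0.05 N).
It fails at once if the matching cast is pushed more than 15 mm or tipped (distance of matching_cast from where it was at the start of the episode above 0.015 m or angle between matching_cast's own z axis and vertical above 0.3 rad).
It fails at once if the spatula, the jar or the shade guide is moved more than 20 mm (distance of any of spatula, jar, shade_guide from where it was at the start of the episode above 0.02 m).
It also fails if it takes over 51 s, if anything falls off the work surface, if the arm or the gripper's body presses on something with over 40 N, if the wrist force passes 120 N, or if a joint passes its speed limit or range.

## Working session

There is one attempt and no reset: what is moved stays moved. The work goes in short steps, Python scripts to look and compute and a tool call to move; the robot and the scene stay as the last step left them, time stands still between calls to the robot, and variables do not carry over. Pictures are saved under pics/ and viewed, and the job is handed in when it is done.

Besides the shell and the picture viewer there is one more tool, called after "Emit:" as name(argument=value, ...) on one line, values as JSON. play_rows: Moves the arm, as the interface text tells. Its arguments: {"type":"object","properties":{"motion":{"type":"array","items":{"type":"number"}},"newtons":{"type":"number"}},"required":["motion"]}

```bash
ls; mkdir -p pics; cat > h.py <<'E'
from cell import *
import numpy as np, cv2
from scipy.spatial.transform import Rotation as Rn
def pix2w(cam,u,v,d):
    p=camera_params(cam);xd=(u-p["cx"])/p["fx"];yd=(v-p["cy"])/p["fy"]
    x,y=xd,yd
    for _ in range(20):
        f=1+p["k1"]*(x*x+y*y);x,y=xd/f,yd/f
    T=np.array(p["T"]);return T[:3,:3]@np.array([x*d,y*d,d])+T[:3,3]
def cloud(cam,depth,mask=None):
    p=camera_params(cam);v,u=np.indices(depth.shape)
    xd=(u-p["cx"])/p["fx"];yd=(v-p["cy"])/p["fy"];x,y=xd.copy(),yd.copy()
    for _ in range(20):
        f=1+p["k1"]*(x*x+y*y);x,y=xd/f,yd/f
    P=np.stack([x*depth,y*depth,depth],-1);T=np.array(p["T"])
    return P@T[:3,:3].T+T[:3,3]
def c2w(cam,a):
    T=np.array(camera_params(cam)["T"]);return T[:3,:3]@np.array(a)+T[:3,3]
def w2pix(cam,P):
    p=camera_params(cam);T=np.linalg.inv(np.array(p["T"]));q=T[:3,:3]@np.array(P,float)+T[:3,3]
    x,y=q[0]/q[2],q[1]/q[2];f=1+p["k1"]*(x*x+y*y);return p["fx"]*x*f+p["cx"],p["fy"]*y*f+p["cy"]
E
python3 - <<'E'
from h import *
for c in ["scene","top"]:
    im,d=camera(c);cv2.imwrite(f"pics/{c}0.png",im);np.save(f"{c}0.npy",d)
    print(c,{k:np.round(v,3) for k,v in camera_params(c).items()})
    for n in ["model_clamp","pawl_knob","cast","tray","matching_cast","spatula","jar","shade_guide"]:
        print(n,[(np.round(c2w(c,r["at"]),1).tolist(),round(r["conf"],2)) for r in place_of(c,n)])
s=read_state();print(s)
E
```

```text
pics
scene {'fx': np.float64(540.248), 'fy': np.float64(540.248), 'cx': np.float64(279.274), 'cy': np.float64(195.799), 'k1': np.float64(0.028), 'T': array([[ 8.180000e-01, -3.510000e-01,  4.560000e-01, -1.707630e+02],
       [-5.760000e-01, -4.820000e-01,  6.610000e-01, -1.036821e+03],
       [-1.200000e-02, -8.030000e-01, -5.960000e-01,  9.800550e+02],
       [ 0.000000e+00,  0.000000e+00,  0.000000e+00,  1.000000e+00]])}
model_clamp [([453.3, -109.0, 0.4], 0.61)]
pawl_knob [([432.4, -228.8, 63.9], 0.57)]
cast [([458.0, -111.6, 29.6], 0.66)]
tray [([692.2, -196.0, -1.3], 0.93)]
matching_cast [([479.7, 148.6, 2.0], 0.86), ([738.9, -266.3, 2.7], 0.78), ([336.0, -352.4, 0.5], 0.62), ([455.3, -112.5, 29.3], 0.32), ([431.7, -229.1, 64.0], 0.27)]
spatula [([445.2, -425.5, 1.4], 0.94)]
jar [([626.9, 106.5, 1.7], 0.54)]
shade_guide [([647.4, 338.1, -2.7], 0.49)]
top {'fx': np.float64(392.006), 'fy': np.float64(392.006), 'cx': np.float64(275.571), 'cy': np.float64(209.87), 'k1': np.float64(-0.07), 'T': array([[-2.800000e-02, -9.850000e-01,  1.720000e-01,  3.388780e+02],
       [-1.000000e+0
[... 569 characters left out ...]
[([649.8, 333.9, -3.3], 0.64)]
{'clock': 0.9, 'joints': array([ 1.09236378e+00,  2.99889987e-01,  1.52101853e+00, -3.39975852e-05,
        1.32067344e+00, -6.66246610e-02]), 'qd': array([-2.47555535e-03,  1.46549325e-03, -1.78418032e-04, -1.04007717e-03,
        7.51194541e-04,  8.62807281e-05]), 'effort': array([ 1.25705355e-04, -5.31674337e+01, -3.52895486e+01,  7.07944203e-02,
        2.15447025e-02, -3.36871949e-05]), 'eef_pos': array([220.16575386, 503.99933232, 183.44323173]), 'eef_rot': array([-1.32332522,  1.57076169, -0.16432836]), 'wrist_force': array([ 0.43661286,  0.17308882, -0.01963261]), 'moment': array([ 0.00534083, -0.01591766, -0.00638189]), 'finger_gap': 94.15509632529465}
```

View pics/scene0.png

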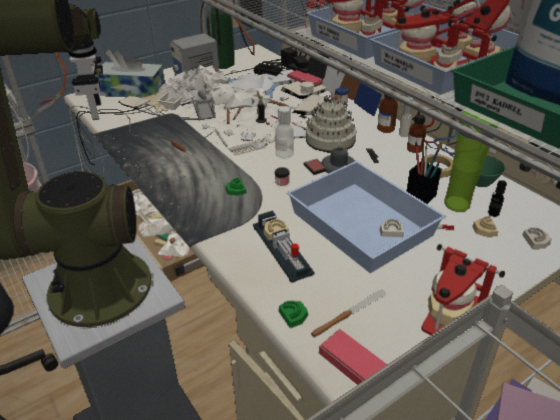

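View pics/top0.png

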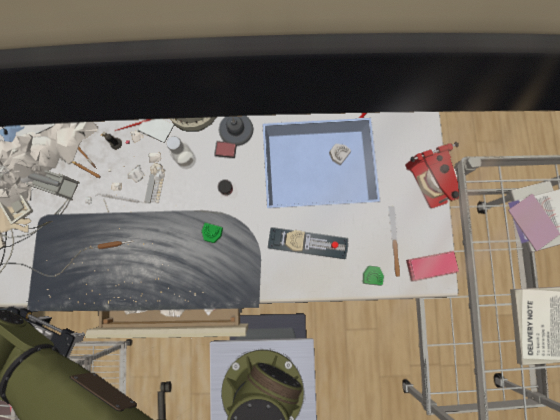

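The scene shows the clamp with the cream cast (scene 277,228; top 294,240). Its red knob is at scene (295,248) and top (335,245). The grey-white matching cast is in the tray at top (340,153). The casts at top (212,232) and (373,275) are green decoys. Next I refine the poses from depth.

```bash
python3 - <<'E'
from h import *
for c,(r0,r1,c0,c1) in {"scene":(190,300,230,340),"top":(210,275,250,365)}.items():
    im=cv2.imread(f"pics/{c}0.png");d=np.load(f"{c}0.npy");P=cloud(c,d)
    crop=im[r0:r1,c0:c1];cv2.imwrite(f"pics/{c}_crop.png",cv2.resize(crop,None,fx=5,fy=5,interpolation=2))
    hsv=cv2.cvtColor(im,cv2.COLOR_BGR2HSV)
    red=((hsv[...,0]<8)|(hsv[...,0]>172))&(hsv[...,1]>150)&(hsv[...,2]>80)
    near=(np.abs(P[...,0]-434)<60)&(np.abs(P[...,1]+228)<60)&(d>0)
    k=red&near; q=P[k]; print(c,"knob",k.sum(),q.mean(0).round(1),np.percentile(q,[5,95],axis=0).round(1))
    t=q[q[:,2]>q[:,2].max()-6];print(" top",len(t),t.mean(0).round(1),t.min(0).round(1),t.max(0).round(1))
    box=(np.abs(P[...,0]-448)<80)&(np.abs(P[...,1]+108-0)<170)&(d>0)
    # dark clamp base outline
    dark=box&(P[...,2]>-5)&(hsv[...,2]<110)&(P[...,2]<60)&(P[...,1]<-0)&(P[...,1]>-260)
    lab,st=cv2.connectedComponentsWithStats(dark.astype(np.uint8))[1:3]
    # cast
    cm=[r["region"] for r in masks_of(c,"cast")][:1]
    if cm:
        q=P[cm[0]&(d>0)];print(" cast",len(q),np.percentile(q,[2,50,98],axis=0).round(1).tolist())
    cl=[r["region"] for r in masks_of(c,"model_clamp")][:1]
    if cl:
        q=P[cl[0]&(d>0)];b=q[q[:,2]<22]
        rect=cv2.minAreaRect(q[:,:2].astype(np.float32));print(" clamp rect",rect, len(q))
        rect=cv2.minAreaRect(b[:,:2].astype(np.float32));print(" clamp low rect",rect,len(b))
    tr=[r["region"] for r in masks_of(c,"tray")][:1]
    if tr:
        q=P[tr[0]&(d>0)];rect=cv2.minAreaRect(q[q[:,2]>60][:,:2].astype(np.float32));print(" tray rim",rect,np.percentile(q[:,2],[2,50,98]).round(1))
    for r in masks_of(c,"matching_cast"):
        q=P[r["region"]&(d>0)];print(" mc",round(r["conf"],2),np.percentile(q,[2,50,98],axis=0).round(1).tolist())
E
```

```text
scene knob 71 [ 427.9 -232.3   69. ] [[ 422.1 -238.7   54.4]
 [ 435.6 -223.3   80.2]]
 top 22 [ 429.9 -229.7   78.3] [ 423.4 -237.4   76. ] [ 438.  -222.3   81.6]
 cast 311 [[419.1, -134.8, 14.1], [444.5, -116.8, 53.5], [479.0, -78.0, 68.4]]
 clamp rect ((458.2597961425781, -132.628662109375), (300.3763427734375, 90.8828125), 80.29791259765625) 1611
 clamp low rect ((458.2597961425781, -132.628662109375), (300.3763427734375, 90.8828125), 80.29791259765625) 772
 tray rim ((690.8984375, -196.1706085205078), (277.9316711425781, 350.61907958984375), 1.5766806602478027) [-1.  16.9 73.9]
 mc 0.87 [[699.7, -303.8, 3.9], [728.3, -275.6, 20.7], [753.5, -243.6, 36.1]]
 mc 0.83 [[456.0, 115.4, 4.8], [481.2, 138.8, 21.6], [515.7, 196.8, 37.5]]
 mc 0.73 [[558.7, -363.6, -0.8], [706.4, -180.2, 18.2], [822.3, -29.5, 73.9]]
 mc 0.55 [[308.1, -383.8, 0.0], [330.0, -363.9, 18.3], [364.1, -326.7, 35.0]]
top knob 31 [ 432.8 -226.    76.6] [[ 425.3 -233.5   72.4]
 [ 439.8 -218.8   79.8]]
 top 24 [ 433.4 -226.8   77.6] [ 425.  -233.6   75.9] [ 440.1 -218.4   81.7]
 cast 299 [[424.5, -135.1, 46.5], [454.5, -109.9, 52.7], [482.2, -83.4, 68.1]]
 clamp rect ((446.9398193359375, -151.9416961669922), (255.90362548828125, 71.44244384765625), 80.42205810546875) 1398
 clamp low rect ((446.9398193359375, -151.9416961669922), (255.90362548828125, 71.44244384765625), 80.42205810546875) 807
 tray rim ((692.4321899414062, -196.763671875), (272.1738586425781, 347.8466796875), 1.6860661506652832) [-3.3  2.9 73.1]
 mc 0.82 [[311.8, -376.0, 4.8], [336.7, -347.8, 18.1], [364.3, -320.9, 33.3]]
 mc 0.64 [[459.0, 119.9, 11.4], [486.2, 149.9, 21.9], [512.6, 178.4, 37.6]]
 mc 0.54 [[701.7, -299.1, -1.1], [733.1, -263.8, 19.6], [766.3, -235.2, 34.9]]
```

View pics/scene_crop.png

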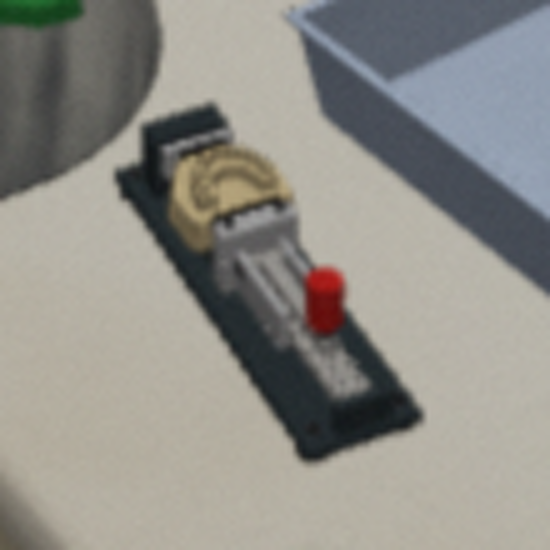

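View pics/top_crop.png

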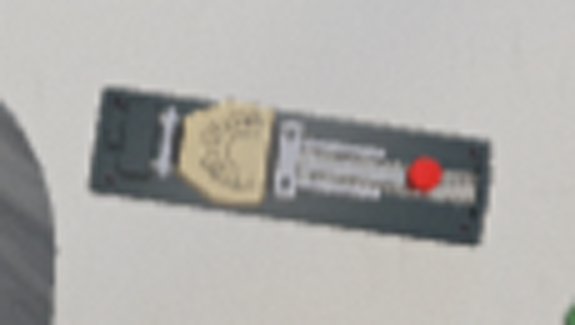

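```bash
python3 - <<'E'
from h import *
s=read_state();R=Rn.from_euler('xyz',s["eef_rot"]).as_matrix();print(R.round(3))
z=R[:,2];print("tool z yaw",np.degrees(np.arctan2(z[1],z[0])), "az",np.degrees(np.arctan2(s["eef_pos"][1],s["eef_pos"][0])))
th=np.radians(-99.7);xc=np.array([np.cos(th),np.sin(th),0]);yc=np.array([-xc[1],xc[0],0]);o=np.array([453.3,-109.5,0])
for c in ["scene","top"]:
    im=cv2.imread(f"pics/{c}0.png")
    im=cv2.resize(im,None,fx=5,fy=5,interpolation=2)
    def L(pts):
        q=[tuple(int(v*5+2) for v in w2pix(c,o+a*xc+b*yc+np.array([0,0,h]))) for a,b,h in pts]
        for i in range(len(q)-1): cv2.line(im,q[i],q[i+1],(0,255,0),1)
    # base x extents: unknown offset -> draw jaw face, bed, knob, rail
    L([(27,-23,55),(27,23,55)]);L([(-27,-23,55),(-27,23,55)]);L([(50,0,30),(164,0,30)])
    t=np.linspace(0,2*np.pi,20);L([(120+10*np.cos(a),10*np.sin(a),78) for a in t]);L([(120+10*np.cos(a),10*np.sin(a),48) for a in t])
    L([(-62,-34,13),(170,-34,13)]);L([(-62,34,13),(170,34,13)])
    r=(190,300,230,340) if c=="scene" else (210,275,250,365)
    cv2.imwrite(f"pics/{c}_ov.png",im[r[0]*5:r[1]*5,r[2]*5:r[3]*5])
E
```

```text
[[ 0.    -0.916  0.4  ]
 [ 0.     0.4    0.916]
 [-1.     0.     0.   ]]
tool z yaw 66.40474205508673 az 66.4050484644531
```

View pics/scene_ov.png

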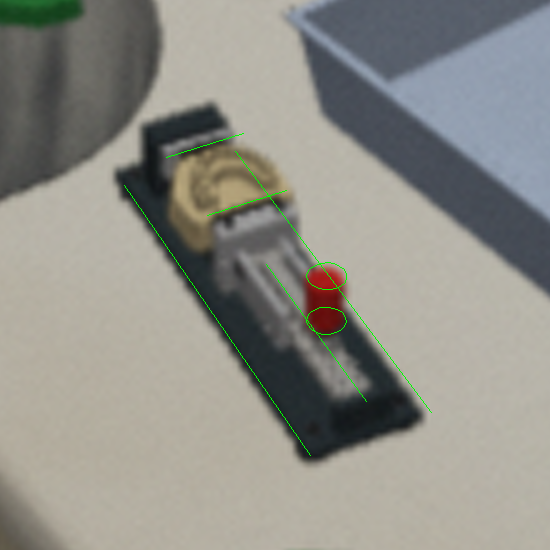

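View pics/top_ov.png

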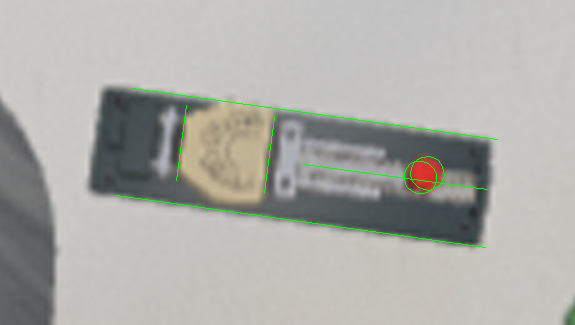

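Emit:
play_rows(motion=[0.147,0,0,0,0,0,-1,0.147,0,0,0,0,0,-1,0.147,0,0,0,0,0,-1,0.147,0,0,0,0,0,-1,0.147,0,0,0,0,0,-1,0.147,0,0,0,0,0,-1,0.147,0,0,0,0,0,-1,0.147,0,0,0,0,0,-1,0.147,0,0,0,0,0,-1,0,0,0,0,0,0,-1])

```text
clock: 2.3
eef_pos: [220.1, 504.0, 183.4]
eef_rot: [-1.905, 1.571, -2.099]
wrist_force: [-1.0, -0.4, -0.6]
finger_gap: 94.1
```

```bash
cat >> h.py <<'E'
TH=np.radians(-99.5);XC=np.array([np.cos(TH),np.sin(TH),0]);YC=np.array([-XC[1],XC[0],0]);ZW=np.array([0,0,1.])
def goto(pos,yaw=TH+np.pi/2):
    "print the tool-frame shift (mm) and turn needed to reach TCP pos, tool down, tool z at yaw"
    s=read_state();R=Rn.from_euler('xyz',s["eef_rot"]).as_matrix()
    z=np.array([np.cos(yaw),np.sin(yaw),0]);x=-ZW;y=np.cross(z,x);G=np.stack([x,y,z],1)
    print("t",round(s["clock"],2),"pos",s["eef_pos"].round(1),"gap",round(s["finger_gap"],1),"F",s["wrist_force"].round(2))
    print("turn",Rn.from_matrix(R.T@G).as_rotvec().round(4),"shift_now",(R.T@(np.array(pos)-s["eef_pos"])).round(1),"shift_after_turn",(G.T@(np.array(pos)-s["eef_pos"])).round(1))
E
python3 -c "
from h import *
goto([433,-228,130])"
```

```text
t 2.3 pos [220.1 504.  183.4] gap 94.1 F [-0.95 -0.36 -0.57]
turn [-0.0285 -0.      0.0001] shift_now [  53.5 -677.1  350.2] shift_after_turn [  53.4 -686.8  330.8]
```

Emit:
play_rows(motion=[-0.0285,0,0,0,0,0,-1,0,0,0,0,-0.04,0.0192,-1,0,0,0,0,-0.04,0.0192,-1,0,0,0,0,-0.04,0.0192,-1,0,0,0,0,-0.04,0.0192,-1,0,0,0,0,-0.04,0.0192,-1,0,0,0,0,-0.04,0.0192,-1,0,0,0,0,-0.04,0.0192,-1,0,0,0,0,-0.04,0.0192,-1,0,0,0,0,-0.04,0.0192,-1,0,0,0,0,-0.04,0.0192,-1,0,0,0,0,-0.04,0.0192,-1,0,0,0,0,-0.04,0.0192,-1,0,0,0,0,-0.04,0.0192,-1,0,0,0,0,-0.04,0.0192,-1,0,0,0,0,-0.04,0.0192,-1,0,0,0,0,-0.04,0.0192,-1,0,0,0,0,0,0,-1])

```text
clock: 4.1
eef_pos: [458.0, -194.1, 185.0]
eef_rot: [0.015, 1.562, -0.042]
wrist_force: [-0.2, 0.1, 0.0]
finger_gap: 94.1
```

```bash
python3 -c "
from h import *
goto([433,-228,120])
im,d=camera('scene');cv2.imwrite('pics/s1.png',im)
print(read_state()['joints'].round(2))"
```

```text
t 4.1 pos [ 458.  -194.1  185. ] gap 94.1 F [-0.15  0.07  0.03]
turn [ 0.1093  0.0083 -0.0006] shift_now [ 64.8 -35.3 -23.6] shift_after_turn [ 65.  -37.6 -19.1]
[-0.47  0.17  1.67  0.    1.29 -0.42]
```

Emit:
play_rows(motion=[0.109,0.008,0,0,0,0,-1,0,0,0,0.022,-0.0125,-0.0064,-1,0,0,0,0.022,-0.0125,-0.0064,-1,0,0,0,0.021,-0.0125,-0.0064,-1,0,0,0,0,0,0,-0.4,0,0,0,0,0,0,-0.4])

```text
clock: 4.75
eef_pos: [431.5, -221.3, 119.9]
eef_rot: [0.702, 1.569, 0.557]
wrist_force: [0.1, -0.1, 1.3]
finger_gap: 81.5
```

```bash
python3 -c "
from h import *
goto([433,-228,46])
im,d=camera('scene');cv2.imwrite('pics/s2.png',cv2.resize(im[150:310,190:380],None,fx=4,fy=4))
im,d=camera('top');cv2.imwrite('pics/t2.png',cv2.resize(im[190:290,250:400],None,fx=4,fy=4))
"
```

```text
t 4.75 pos [ 431.5 -221.3  119.9] gap 81.5 F [ 0.12 -0.09  1.28]
turn [ 0.0201  0.0017 -0.0014] shift_now [73.9 -6.5  2.3] shift_after_turn [73.9 -6.4  2.5]
```

View pics/s2.png

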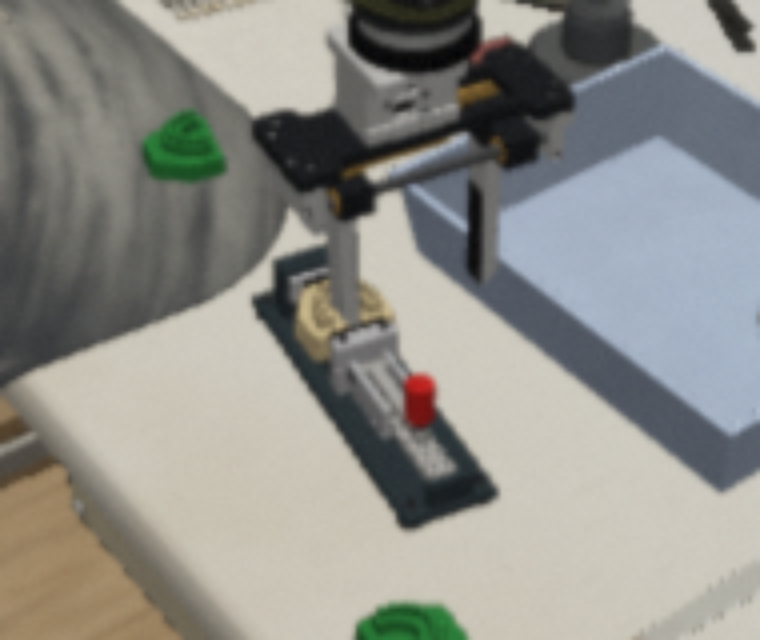

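Emit:
play_rows(motion=[0.02,0.002,-0.001,0,-0.0064,0.0025,-0.1,0,0,0,0.02,0,0,-0.1,0,0,0,0.02,0,0,-0.1,0,0,0,0.02,0,0,-0.1,0,0,0,0.013,0,0,-0.1,0,0,0,0,0,0,-0.1])

```text
clock: 5.45
eef_pos: [438.4, -229.7, 50.2]
eef_rot: [-0.408, 1.561, -0.574]
wrist_force: [0.7, -0.8, -0.0]
finger_gap: 51.8
```

```bash
python3 -c "
from h import *
goto([433,-228,46])
im,d=camera('scene');cv2.imwrite('pics/s3.png',cv2.resize(im[170:310,210:380],None,fx=4,fy=4,interpolation=2))
im,d=camera('top');cv2.imwrite('pics/t3.png',cv2.resize(im[190:290,250:400],None,fx=4,fy=4))
"
```

```text
t 5.45 pos [ 438.4 -229.7   50.2] gap 51.8 F [ 0.72 -0.75 -0.04]
turn [-0.0009  0.009   0.0039] shift_now [ 4.1  0.7 -5.7] shift_after_turn [ 4.2  0.7 -5.6]
```

View pics/s3.png

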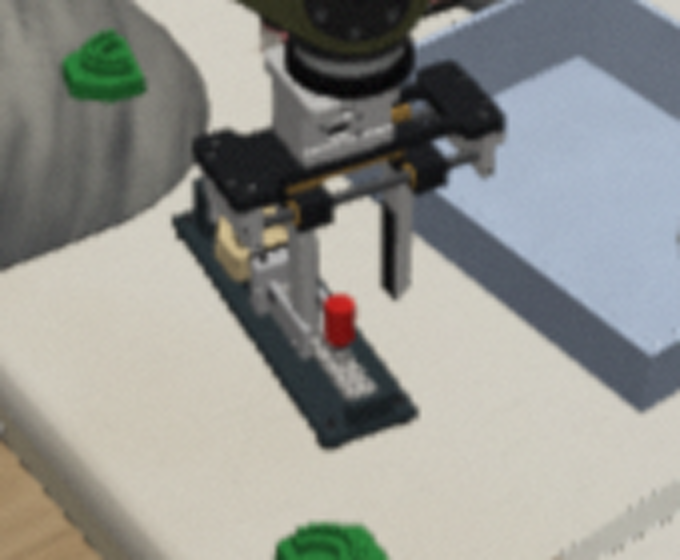

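```bash
python3 -c "
from h import *
s=read_state();R=Rn.from_euler('xyz',s['eef_rot']).as_matrix()
for n,z in [('near',-32),('far',32),('c',0)]:
    p=s['eef_pos']+R[:,2]*z; u,v=w2pix('scene',p);print(n,p.round(1),((u-210)*4,(v-170)*4)); u,v=w2pix('top',p);print('  top',((u-250)*4,(v-190)*4))
im,d=camera('scene');P=cloud('scene',d);hsv=cv2.cvtColor(im,cv2.COLOR_BGR2HSV)
for p in [[433,-228,78],[433,-228,48]]:
    u,v=w2pix('scene',p);print(p,((u-210)*4,(v-170)*4));u,v=w2pix('top',p);print('  top',((u-250)*4,(v-190)*4))
"
```

```text
near [ 407.5 -224.7   51.3] (np.float64(304.0367098934071), np.float64(344.7123880842273))
  top (np.float64(333.06533934144636), np.float64(253.96208104451227))
far [ 470.6 -235.4   52. ] (np.float64(394.307037527557), np.float64(313.23753545080785))
  top (np.float64(342.8435256991115), np.float64(170.412043186573))
c [ 439.1 -230.    51.7] (np.float64(349.52414779910305), np.float64(328.84865769942996))
  top (np.float64(337.98607415574475), np.float64(212.0260735672664))
[433, -228, 78] (np.float64(340.0658830238385), np.float64(299.63029772778566))
  top (np.float64(340.68297805197153), np.float64(217.13017144520268))
[433, -228, 48] (np.float64(339.83758256542274), np.float64(335.20656946744634))
  top (np.float64(335.02755122911003), np.float64(220.49986445504624))
```

View pics/t3.png

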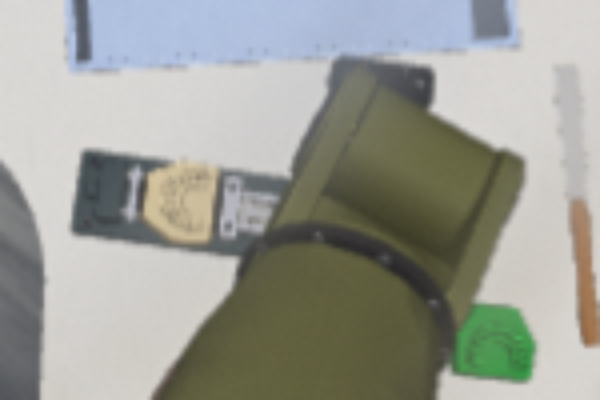

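Emit:
play_rows(motion=[0,0.009,0.004,0.004,0.0007,-0.0056,-0.1,0,0,0,0,0,0,-0.1])

```text
clock: 5.8
eef_pos: [434.1, -228.8, 49.1]
eef_rot: [-0.361, 1.566, -0.527]
wrist_force: [-0.5, 0.1, -0.2]
finger_gap: 51.7
```

```bash
python3 -c "
from h import *
goto([433,-228,46])
"
```

```text
t 5.8 pos [ 434.1 -228.8   49.1] gap 51.7 F [-0.52  0.09 -0.21]
turn [-0.0007  0.0042  0.0016] shift_now [ 3.1  0.6 -1.3] shift_after_turn [ 3.1  0.6 -1.2]
```

Emit:
play_rows(motion=[0,0.004,0,0.003,0.0005,-0.0012,0.2,0,0,0,0,0,0,0.5,0,0,0,0,0,0,1,0,0,0,0,0,0,1,0,0,0,0,0,0,1], newtons=12)

```text
clock: 6.3
eef_pos: [431.4, -228.1, 46.4]
eef_rot: [-2.659, 1.567, -2.826]
wrist_force: [-10.3, -0.0, 6.6]
finger_gap: 19.3
```

```bash
python3 -c "
from h import *
goto([433,-228,46])
im,d=camera('scene');cv2.imwrite('pics/s4.png',cv2.resize(im[170:310,210:380],None,fx=4,fy=4,interpolation=2))
"
```

```text
t 6.3 pos [ 431.4 -228.1   46.4] gap 19.3 F [-10.35  -0.03   6.63]
turn [-0.0005 -0.0035  0.0018] shift_now [0.4 0.3 1.5] shift_after_turn [0.4 0.3 1.5]
```

View pics/s4.png

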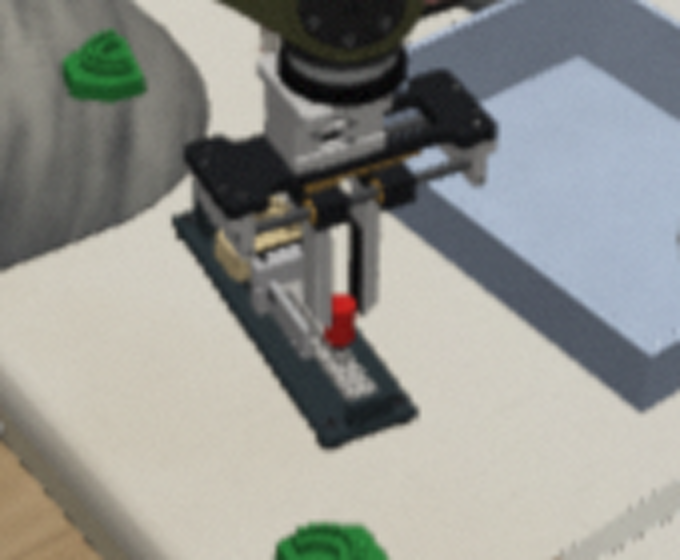

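Emit:
play_rows(motion=[0,0,-0.04,-0.0027,0.0005,-0.0007,1,0,0,-0.04,-0.0027,0.0005,0,1,0,0,-0.04,-0.0027,0.0005,0,1,0,0,-0.04,-0.0027,0.0005,0,1])

```text
clock: 6.75
eef_pos: [431.3, -226.4, 56.8]
eef_rot: [-1.583, 1.404, -1.752]
wrist_force: [-2.0, -2.1, -0.1]
finger_gap: 19.6
```

```bash
cat >>h.py <<'E'
def arc(p0=(431.5,-228.1,46.4),j=0):
    s=read_state();R=Rn.from_euler('xyz',s["eef_rot"]).as_matrix();d=s["eef_pos"]-np.array(p0)
    tilt=np.arctan2(-R[:,0]@-XC*-1, -R[2,0])
    print("t",round(s["clock"],2),"dXc %.1f dYc %.1f dZ %.1f"%(d@XC,d@YC,d[2]),"up.-Xc angle %.3f"%np.arctan2((-R[:,0])@(-XC),-R[2,0]),"F xc,yc,z",[round(float(s["wrist_force"]@v),1) for v in (XC,YC,ZW)],"gap",round(s["finger_gap"],1))
E
python3 -c "
from h import *
arc()"
```

```text
t 6.75 dXc -1.6 dYc -0.4 dZ 10.4 up.-Xc angle 0.167 F xc,yc,z [2.4, -1.7, -0.1] gap 19.6
```

Emit:
play_rows(motion=[0,0,-0.04,-0.0027,0.0005,0,1,0,0,-0.04,-0.0027,0.0005,0,1,0,0,-0.03,-0.002,0.0005,0,1,0,0,0,0,0,0,1])

```text
clock: 7.15
eef_pos: [431.8, -223.9, 64.6]
eef_rot: [-1.578, 1.286, -1.745]
wrist_force: [-1.9, -2.7, -0.2]
finger_gap: 19.3
```

```bash
python3 -c "
from h import *
arc()
s=read_state();R=Rn.from_euler('xyz',s['eef_rot']).as_matrix();print((R.T@XC).round(3),(R.T@ZW).round(3))
im,d=camera('scene');cv2.imwrite('pics/s5.png',cv2.resize(im[170:310,210:380],None,fx=4,fy=4,interpolation=2))
"
```

```text
t 7.15 dXc -4.2 dYc -0.4 dZ 18.2 up.-Xc angle 0.284 F xc,yc,z [3.0, -1.4, -0.2] gap 19.3
[ 0.28  -0.96   0.002] [-0.96  -0.28  -0.002]
```

View pics/s5.png

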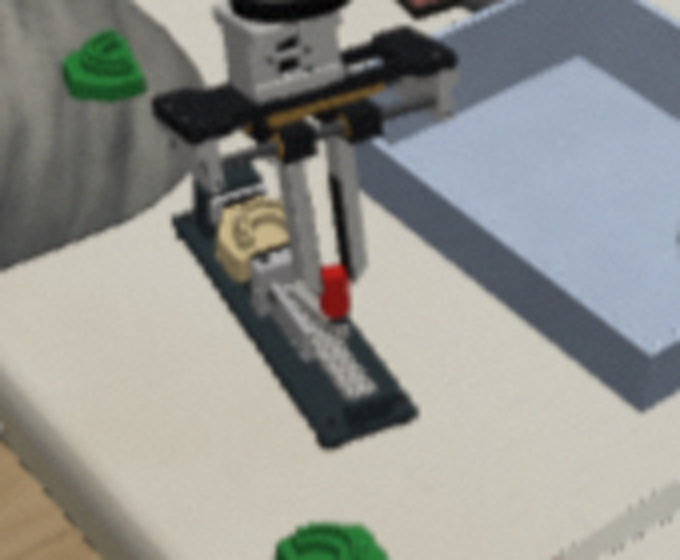

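Emit:
play_rows(motion=[0,0,0,0.0014,-0.0048,0,1,0,0,0,0.0014,-0.0048,0,1,0,0,0,0.0014,-0.0048,0,1,0,0,0,0.0014,-0.0048,0,1,0,0,0,0.0014,-0.0048,0,1,0,0,0,0.0014,-0.0048,0,1])

```text
clock: 7.8
eef_pos: [426.2, -255.5, 63.0]
eef_rot: [-1.579, 1.293, -1.748]
wrist_force: [2.3, 1.0, -3.2]
finger_gap: 19.5
```

```bash
python3 -c "
from h import *
arc()
im,d=camera('scene');cv2.imwrite('pics/s6.png',cv2.resize(im[170:310,210:380],None,fx=4,fy=4,interpolation=2))
"
```

```text
t 7.8 dXc 27.9 dYc -0.7 dZ 16.6 up.-Xc angle 0.278 F xc,yc,z [-1.4, 2.1, -3.2] gap 19.5
```

View pics/s6.png

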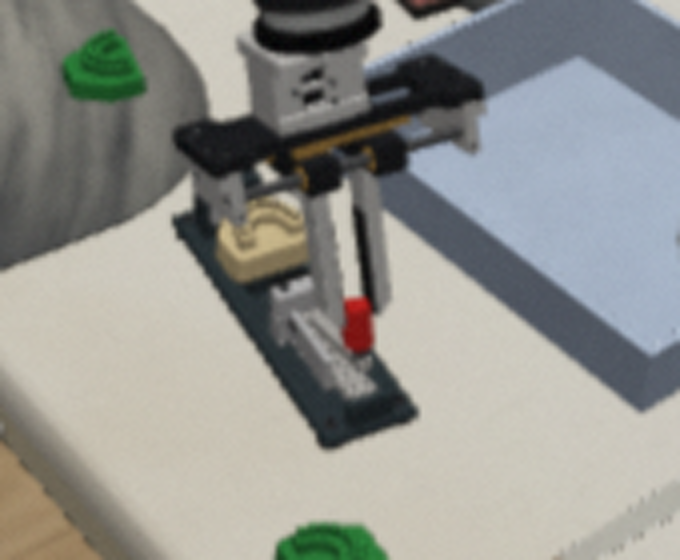

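Emit:
play_rows(motion=[0,0,0,0.001,-0.0048,0,1,0,0,0,0,0,0,1,0,0,0.04,0.0027,-0.0005,0,1,0,0,0.04,0.0027,-0.0005,0,1,0,0,0.04,0.0027,-0.0005,0,1,0,0,0.04,0.0027,-0.0005,0,1,0,0,0,0,0,0,1])

```text
clock: 8.55
eef_pos: [424.4, -265.7, 53.5]
eef_rot: [-1.59, 1.458, -1.759]
wrist_force: [3.1, 0.6, -3.4]
finger_gap: 19.7
```

```bash
python3 -c "
from h import *
arc()
"
```

```text
t 8.55 dXc 38.3 dYc -0.8 dZ 7.1 up.-Xc angle 0.113 F xc,yc,z [-1.1, 3.0, -3.4] gap 19.7
```

Emit:
play_rows(motion=[0,0,0,0,0,0,0.3,0,0,0,0,0,0,-0.1,0,0,0,0,0,0,-0.1,0,0,0,0,0,0,-0.1])

```text
clock: 8.95
eef_pos: [424.5, -265.8, 54.5]
eef_rot: [-1.586, 1.453, -1.754]
wrist_force: [0.2, -0.0, -0.9]
finger_gap: 48.0
```

Emit:
play_rows(motion=[0,0,0,-0.02,0,0,-0.1,0,0,0,-0.025,0,0,-0.2,0,0,0.05,-0.025,0,0,-0.5,0,0,0.06,-0.01,0,0,-1,0,0,0,0,0,0,-1])

```text
clock: 9.45
eef_pos: [426.2, -255.5, 137.0]
eef_rot: [-2.026, 1.564, -2.191]
wrist_force: [0.6, 0.3, 0.3]
finger_gap: 76.9
```

```bash
python3 -c "
from h import *
im,d=camera('scene');cv2.imwrite('pics/s7.png',cv2.resize(im[170:310,210:380],None,fx=4,fy=4,interpolation=2))
P=cloud('scene',d);hsv=cv2.cvtColor(im,cv2.COLOR_BGR2HSV)
print('cast',[(c2w('scene',r['at']).round(1),round(r['conf'],2)) for r in place_of('scene','cast')])
print('knob',[(c2w('scene',r['at']).round(1),round(r['conf'],2)) for r in place_of('scene','pawl_knob')])
im,d=camera('top');cv2.imwrite('pics/t7.png',cv2.resize(im[190:290,250:400],None,fx=4,fy=4,interpolation=2))
print('cast',[(c2w('top',r['at']).round(1),round(r['conf'],2)) for r in place_of('top','cast')])
m=masks_of('top','cast')
for r in m: 
  q=cloud('top',d)[r['region']&(d>0)];print(round(r['conf'],2),len(q),np.percentile(q,[2,50,98],axis=0).round(1).tolist())
arc()
"
```

```text
cast [(array([ 455.9, -115. ,   28.8]), 0.58)]
knob [(array([ 429.1, -269.1,   67.1]), 0.54)]
cast [(array([ 454.4, -111.6,   32.7]), 0.84), (array([ 691.3, -195.8,   -2.9]), 0.31)]
0.82 308 [[424.6, -138.4, 46.4], [454.2, -113.4, 53.1], [481.3, -86.4, 68.1]]
t 9.75 dXc 26.8 dYc -1.6 dZ 88.4 up.-Xc angle 0.006 F xc,yc,z [-0.1, 0.5, 0.5] gap 93.8
```

View pics/s7.png

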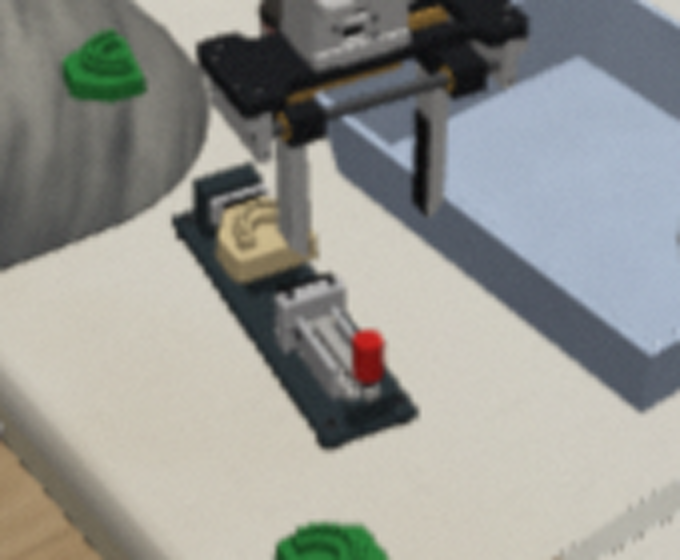

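View pics/t7.png

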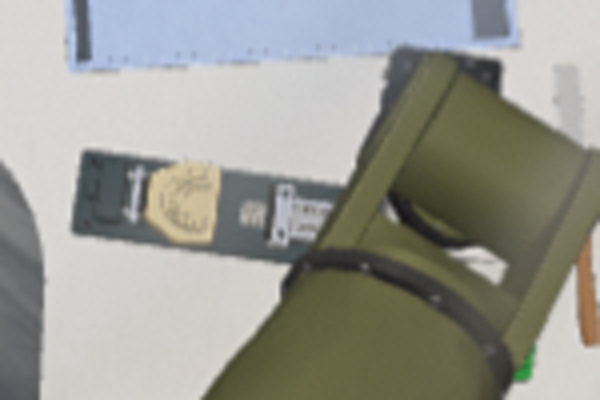

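```bash
python3 -c "
from h import *
goto([450.5,-120.6,110])"
```

```text
t 9.75 pos [ 425.5 -254.2  134.8] gap 93.8 F [0.49 0.02 0.54]
turn [ 0.0021 -0.0065  0.0056] shift_now [ 24.1 136.1   3. ] shift_after_turn [ 24.8 135.9   2.6]
```

Emit:
play_rows(motion=[0.002,-0.006,0.006,0,0.034,0.001,-1,0,0,0,0,0.034,0.001,-1,0,0,0,0.005,0.034,0,-1,0,0,0,0.015,0.028,0,-1,0,0,0,0,0,0,-1])

```text
clock: 10.25
eef_pos: [448.4, -121.5, 111.5]
eef_rot: [-2.677, 1.567, -2.844]
wrist_force: [-0.2, 0.1, -0.9]
finger_gap: 93.9
```

```bash
python3 -c "
from h import *
goto([450.5,-120.6,36.5])"
```

```text
t 10.25 pos [ 448.4 -121.5  111.5] gap 93.9 F [-0.18  0.06 -0.86]
turn [-0.001  -0.0033  0.0017] shift_now [74.9  1.4  2.2] shift_after_turn [75.   1.2  1.9]
```

Emit:
play_rows(motion=[0,0,0,0.02,0.001,0.001,-1,0,0,0,0.02,0,0.001,-1,0,0,0,0.02,0,0,-1,0,0,0,0.01,0,0,-1,0,0,0,0,0,0,-1,0,0,0,0,0,0,-1])

```text
clock: 10.85
eef_pos: [450.9, -122.2, 39.8]
eef_rot: [-2.054, 1.566, -2.218]
wrist_force: [0.7, 0.2, 1.6]
finger_gap: 93.8
```

```bash
python3 -c "
from h import *
goto([450.5,-120.6,36.5])
im,d=camera('scene');cv2.imwrite('pics/s8.png',cv2.resize(im[170:310,210:380],None,fx=4,fy=4,interpolation=2))"
```

```text
t 10.85 pos [ 450.9 -122.2   39.8] gap 93.8 F [0.65 0.21 1.58]
turn [ 0.0019 -0.0024  0.0045] shift_now [ 3.3  1.5 -0.6] shift_after_turn [ 3.3  1.5 -0.6]
```

View pics/s8.png

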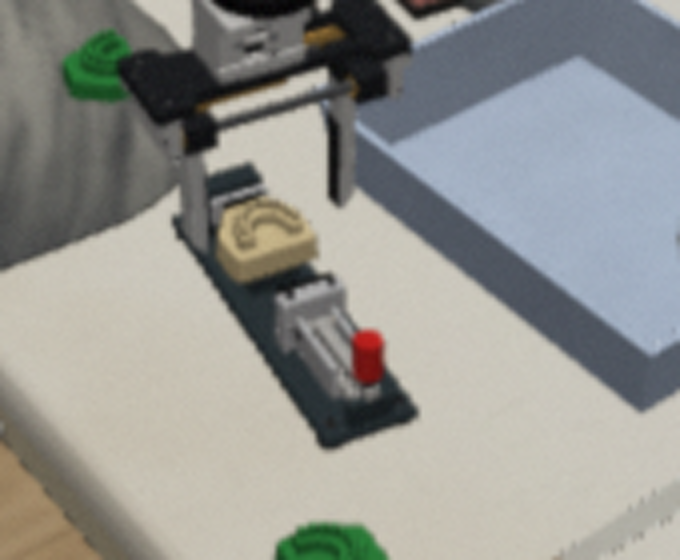

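Emit:
play_rows(motion=[0.002,-0.002,0.004,0.0035,0.0015,0,-1,0,0,0,0.001,0,0,-0.6,0,0,0,0,0,0,-0.3,0,0,0,0,0,0,0.2,0,0,0,0,0,0,1,0,0,0,0,0,0,1], newtons=20)

```text
clock: 11.5
eef_pos: [452.4, -121.2, 37.3]
eef_rot: [-0.245, 1.567, -0.411]
wrist_force: [-0.9, 0.1, 0.9]
finger_gap: 57.2
```

```bash
python3 -c "
from h import *
goto([450.5,-120.6,36.5])
im,d=camera('scene');cv2.imwrite('pics/s9.png',cv2.resize(im[170:310,210:380],None,fx=4,fy=4,interpolation=2))"
```

```text
t 11.5 pos [ 452.4 -121.2   37.3] gap 57.2 F [-0.93  0.09  0.87]
turn [-0.0003  0.0039  0.001 ] shift_now [ 0.8  0.2 -1.9] shift_after_turn [ 0.8  0.2 -1.9]
```

View pics/s9.png

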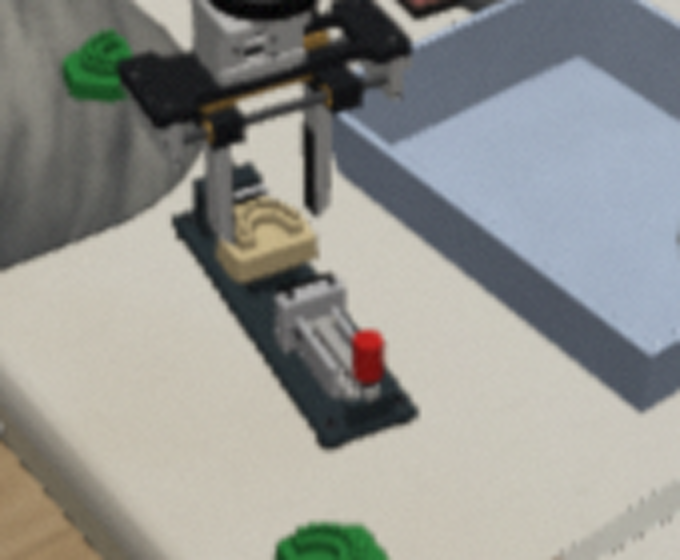

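```bash
python3 -c "
from h import *
s=read_state();R=Rn.from_euler('xyz',s['eef_rot']).as_matrix();print(s['finger_gap'])
im,d=camera('scene');K=6;im6=cv2.resize(im[200:260,250:310],None,fx=10,fy=10,interpolation=2)
def D(p,c):
    u,v=w2pix('scene',p);cv2.circle(im6,(int((u-250)*10+5),int((v-200)*10+5)),4,c,-1)
for z in (-29,29):
  for y in (-8,8):
    D(s['eef_pos']+R[:,2]*z+R[:,1]*y,(0,0,255)); D(s['eef_pos']+R[:,2]*z+R[:,1]*y-R[:,0]*19,(255,0,0))
o=np.array([451.5,-111.7,34.])
for x,y in [(-3,32.5),(26,30.5),(-3,-32.5),(26,-30.5),(29,0),(-29,0),(0,0)]:
    D(o+x*XC+y*YC,(0,255,0))
cv2.imwrite('pics/s10.png',im6)
q=masks_of('scene','cast')[0];P=cloud('scene',d)[q['region']&(d>0)];l=(P-[451.5,-111.7,34]);print(np.percentile(np.c_[l@XC,l@YC,l[:,2]],[1,5,50,95,99],axis=0).round(1).tolist())
"
```

```text
53.198058879466124Traceback (most recent call last):
  File "<string>", line 14, in <module>
    q=masks_of('scene','cast')[0];P=cloud('scene',d)[q['region']&(d>0)];l=(P-[451.5,-111.7,34]);print(np.percentile(np.c_[l@XC,l@YC,l[:,2]],[1,5,50,95,99],axis=0).round(1).tolist())
      ~~~~~~~~~~~~~~~~~~~~~~~~^^^
IndexError: list index out of range
```

View pics/s10.png

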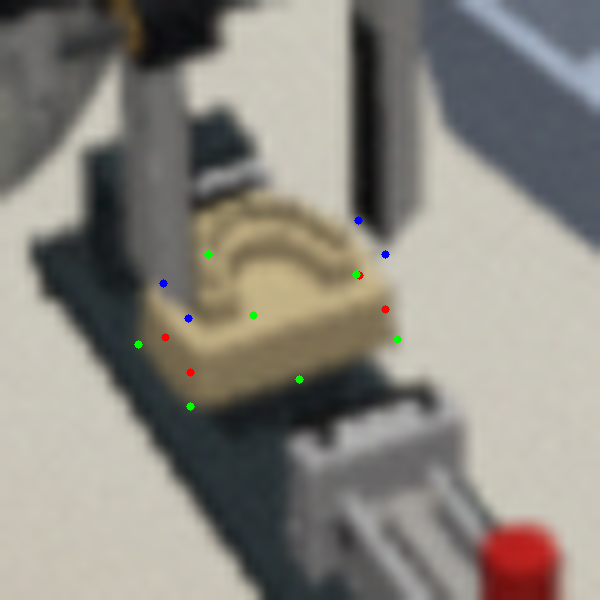

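The fingers are closing above the base shoulder, and the visible tips look about 15 mm higher than the TCP reading implies. I'll open again and measure the tips from depth.

Emit:
play_rows(motion=[0,0,0,0,0,0,-0.3,0,0,0,0,0,0,-1,0,0,0,0,0,0,-1,0,0,0,0,0,0,-1])

```text
clock: 12.05
eef_pos: [452.3, -121.1, 37.2]
eef_rot: [-0.247, 1.567, -0.413]
wrist_force: [-0.1, -0.5, -0.3]
finger_gap: 74.1
```

```bash
python3 -c "
from h import *
goto([450.5,-120.6,36.5])
s=read_state();R=Rn.from_euler('xyz',s['eef_rot']).as_matrix()
im,d=camera('scene');P=cloud('scene',d);L=(P-s['eef_pos'])@R
cv2.imwrite('pics/s11.png',cv2.resize(im[190:260,240:320],None,fx=8,fy=8,interpolation=2))
m=(d>0)&(np.abs(L[...,1])<25)&(np.abs(np.abs(L[...,2])-53)<12)&(L[...,0]<20)&(L[...,0]>-75)
for sgn in (-1,1):
  q=L[m&(np.sign(L[...,2])==sgn)];print(sgn,len(q))
  h,e=np.histogram(q[:,0],np.arange(-76,24,6))
  print(list(zip(e.astype(int),h)))
  t=q[(q[:,0]<-20)];print(np.percentile(t,[5,50,95],axis=0).round(1).tolist())
q=masks_of('scene','cast')
for r in q[:1]:
  p=P[r['region']&(d>0)];l=(p-[451.5,-111.7,34]);print(np.percentile(np.c_[l@XC,l@YC,l[:,2]],[1,5,50,95,99],axis=0).round(1).tolist())
"
```

```text
t 12.05 pos [ 452.3 -121.1   37.2] gap 74.1 F [-0.11 -0.46 -0.29]
turn [-0.0003  0.0037  0.0009] shift_now [ 0.7  0.2 -1.9] shift_after_turn [ 0.7  0.2 -1.9]
-1 69
[(np.int64(-76), np.int64(6)), (np.int64(-70), np.int64(12)), (np.int64(-64), np.int64(9)), (np.int64(-58), np.int64(9)), (np.int64(-52), np.int64(8)), (np.int64(-46), np.int64(10)), (np.int64(-40), np.int64(9)), (np.int64(-34), np.int64(6)), (np.int64(-28), np.int64(0)), (np.int64(-22), np.int64(0)), (np.int64(-16), np.int64(0)), (np.int64(-10), np.int64(0)), (np.int64(-4), np.int64(0)), (np.int64(2), np.int64(0)), (np.int64(8), np.int64(0)), (np.int64(14), np.int64(0))]
[[-71.8, -11.4, -49.1], [-53.6, -6.2, -47.0], [-32.4, 7.0, -41.9]]
1 53
[(np.int64(-76), np.int64(7)), (np.int64(-70), np.int64(6)), (np.int64(-64), np.int64(7)), (np.int64(-58), np.int64(6)), (np.int64(-52), np.int64(7)), (np.int64(-46), np.int64(5)), (np.int64(-40), np.int64(8)), (np.int64(-34), np.int64(5)), (np.int64(-28), np.int64(2)), (np.int64(-22), np.int64(0)), (np.int64(-16), np.int64(0)), (np.int64(-10), np.int64(0)), (np.int64(-4), np.int64(0)), (np.int64(2), np.int64(0)), (np.int64(8), np.int64(0)), (np.int64(14), np.int64(0))]
[[-71.8, -11.3, 41.4], [-51.7, -8.6, 45.2], [-30.6, -5.9, 49.8]]
[[-22.2, -31.2, 0.8], [-8.5, -29.1, 3.0], [16.2, -3.0, 18.1], [28.7, 22.9, 33.2], [31.0, 29.8, 35.5]]
```

View pics/s11.png

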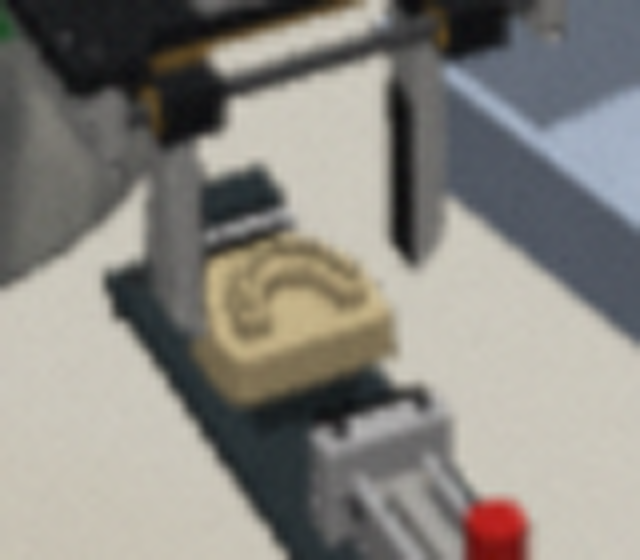

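```bash
python3 -c "
from h import *
out=[]
for f,pos,gap in [('s4',(431.4,-228.1,46.4),19.3),('s8',(450.9,-122.2,39.8),93.8),('s9',(452.4,-121.2,37.3),57.2),('s3',(439.,-230.,51.5),51.8)]:
    im=cv2.imread(f'pics/{f}.png');im=cv2.resize(im,None,fx=2,fy=2,interpolation=2)
    us=[]
    for sg in (-1,1):
      for k in range(0,50,10):
        p=np.array(pos)+YC*sg*(gap/2+6)+ZW*k; u,v=w2pix('scene',p);u=(u-210)*8+4;v=(v-170)*8+4;us.append((u,v))
        cv2.line(im,(int(u-10),int(v)),(int(u+10),int(v)),[(0,0,255),(0,255,0),(255,0,0),(0,255,255),(255,0,255)][k//10],2)
    c=np.mean(us,0).astype(int);c[0]=max(c[0],200);c[1]=max(c[1],150);out.append(im[c[1]-150:c[1]+150,c[0]-200:c[0]+200])
cv2.imwrite('pics/cmp.png',np.vstack([np.hstack(out[:2]),np.hstack(out[2:])]))
"
```

```text
(no output)
```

View pics/cmp.png

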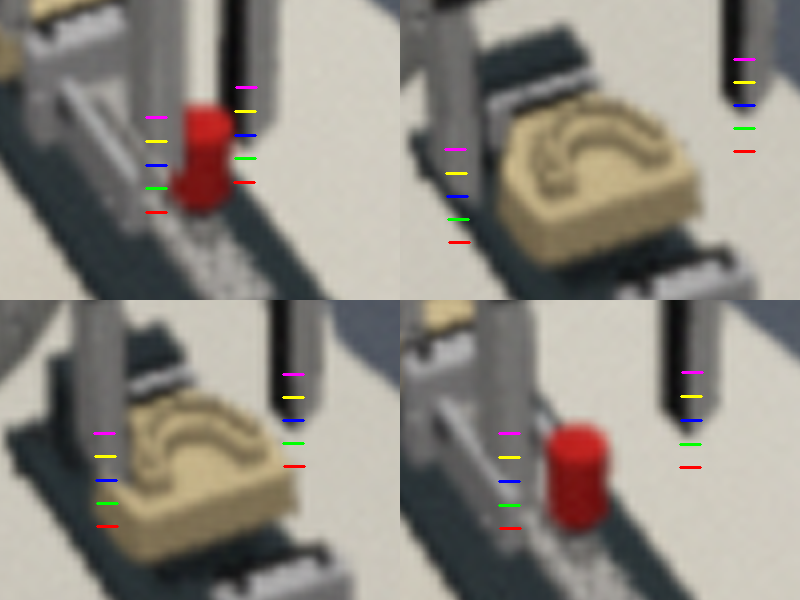

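The tips sit about 18 mm above the reported TCP in four earlier views. The gap closing to 53 mm, past the base shoulder, agrees with that. So I'll grasp with the TCP at z≈20, which still clears the 13 mm clamp base.

Emit:
play_rows(motion=[0,0,0,0,0,-0.001,-1,0,0,0,0.01,0,0,-1,0,0,0,0.008,0,0,-1,0,0,0,0,0,0,-1])

```text
clock: 12.55
eef_pos: [451.1, -120.9, 17.5]
eef_rot: [-0.246, 1.567, -0.412]
wrist_force: [0.7, 0.9, -0.4]
finger_gap: 93.9
```

```bash
python3 -c "
from h import *
goto([451,-120.6,20])
im,d=camera('scene');cv2.imwrite('pics/s12.png',cv2.resize(im[190:260,240:320],None,fx=8,fy=8,interpolation=2))"
```

```text
t 12.55 pos [ 451.1 -120.9   17.5] gap 93.9 F [ 0.73  0.94 -0.36]
turn [-0.0003  0.0035  0.0009] shift_now [-2.5  0.3 -0.2] shift_after_turn [-2.5  0.3 -0.2]
```

View pics/s12.png

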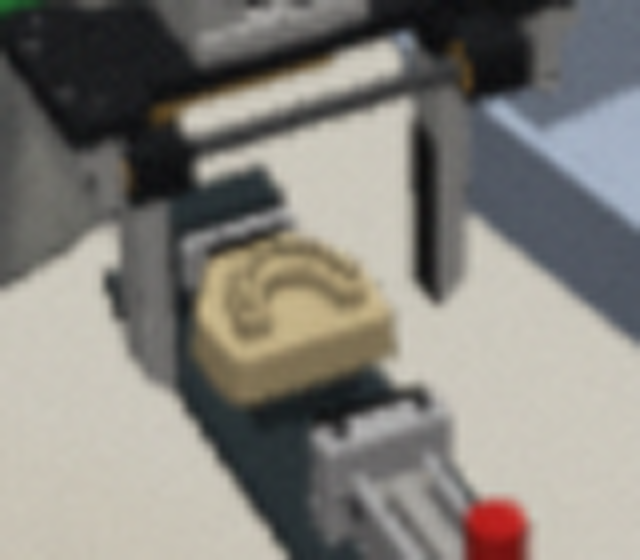

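Emit:
play_rows(motion=[0,0.003,0,-0.002,-0.003,0,-1,0,0,0,0,0,0,-0.6,0,0,0,0,0,0,-0.2,0,0,0,0,0,0,0.4,0,0,0,0,0,0,1,0,0,0,0,0,0,1], newtons=20)

```text
clock: 13.2
eef_pos: [451.0, -124.4, 20.5]
eef_rot: [-0.741, 1.569, -0.908]
wrist_force: [-1.2, 0.3, -0.9]
finger_gap: 61.0
```

```bash
python3 -c "
from h import *
goto([451,-120.6,20])
im,d=camera('scene');cv2.imwrite('pics/s13.png',cv2.resize(im[190:260,240:320],None,fx=8,fy=8,interpolation=2))"
```

```text
t 13.2 pos [ 451.  -124.4   20.5] gap 61.0 F [-1.2   0.28 -0.95]
turn [-0.0005  0.0012  0.0011] shift_now [ 0.5  3.7 -0.7] shift_after_turn [ 0.5  3.7 -0.7]
```

View pics/s13.png

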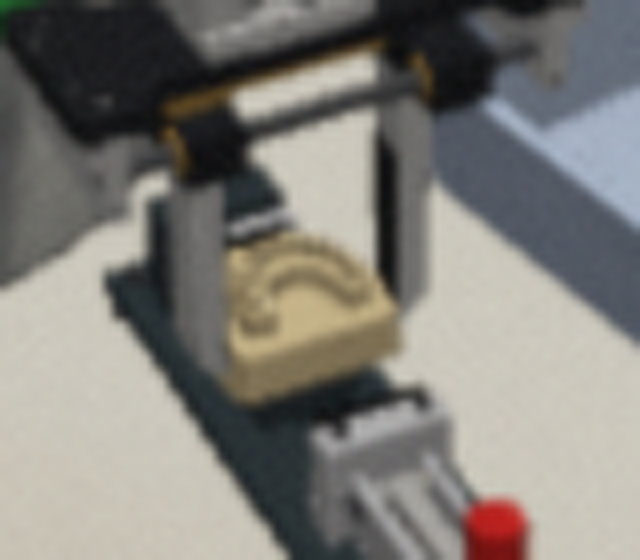

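Emit:
play_rows(motion=[0,0,0,0,0,0,1,0,0,0,-0.003,0,0,1,0,0,0,-0.008,0,0,1,0,0,0,-0.01,0,0,1,0,0,0,0,0,0,1])

```text
clock: 13.75
eef_pos: [450.9, -124.6, 43.3]
eef_rot: [-1.016, 1.569, -1.182]
wrist_force: [-0.8, -0.3, -0.5]
finger_gap: 60.5
```

```bash
python3 -c "
from h import *
goto([451,-120.6,120])
im,d=camera('scene');cv2.imwrite('pics/s14.png',cv2.resize(im[190:260,240:320],None,fx=8,fy=8,interpolation=2))"
```

```text
t 13.75 pos [ 450.9 -124.6   43.3] gap 60.5 F [-0.8  -0.28 -0.46]
turn [-0.0004  0.0009  0.0015] shift_now [-76.7   3.8  -0.5] shift_after_turn [-76.7   3.9  -0.6]
```

View pics/s14.png

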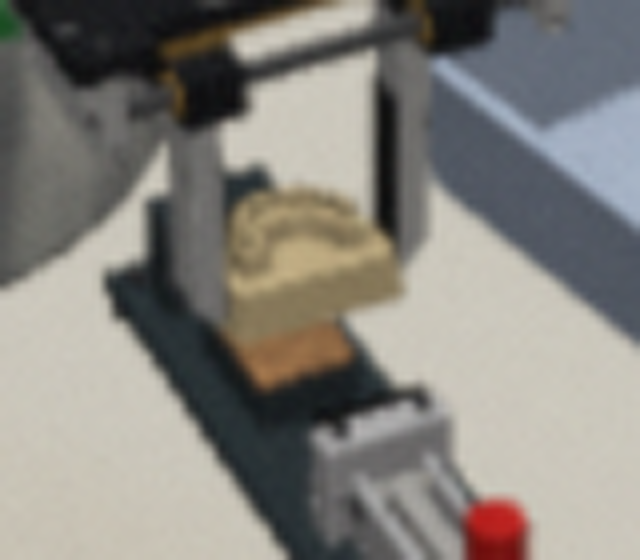

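Emit:
play_rows(motion=[0,0,0,0,0,0,1,0,0,0,-0.012,0,0,1,0,0,0,-0.015,0,0,1,0,0,0,-0.015,0,0,1,0,0,0,-0.015,0,0,1,0,0,0,-0.01,0,0,1,0,0,0,0,0,0,1], newtons=30)

```text
clock: 14.5
eef_pos: [450.4, -123.8, 115.0]
eef_rot: [-1.67, 1.57, -1.836]
wrist_force: [-0.4, -0.2, -0.7]
finger_gap: 60.3
```

```bash
python3 -c "
from h import *
goto([680,-116,108])
im,d=camera('scene');cv2.imwrite('pics/s15.png',cv2.resize(im[150:260,240:340],None,fx=5,fy=5,interpolation=2))"
```

```text
t 14.5 pos [ 450.4 -123.8  115. ] gap 60.3 F [-0.42 -0.21 -0.74]
turn [-0.0002 -0.0001  0.0007] shift_now [  6.9  45.7 225.2] shift_after_turn [  7.   45.6 225.2]
```

View pics/s15.png

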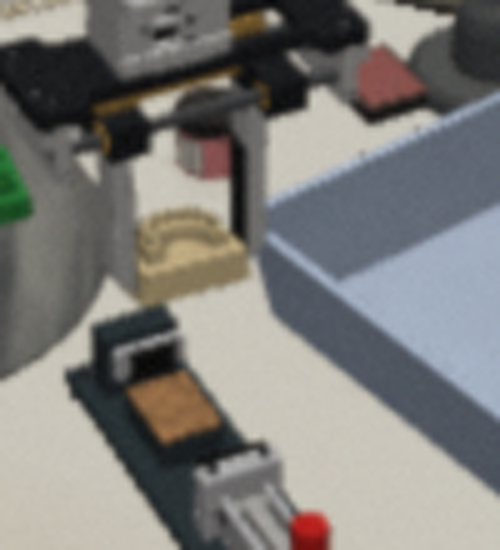

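```bash
python3 -c "
from h import *
for c in ('scene','top'):
  d=np.load(c+'0.npy');P=cloud(c,d)
  for lo,hi in [(100,200),(200,350),(350,600),(600,900)]:
    m=(d>0)&(P[...,2]>lo)&(P[...,2]<hi)&(P[...,1]>-320)&(P[...,1]<120)&(P[...,0]>500)
    q=P[m]; print(c,lo,len(q),np.percentile(q[:,0],[0,2,10,50]).round() if len(q) else '')
"
```

```text
scene 100 1169 [823. 881. 917. 943.]
scene 200 994 [802. 805. 807. 813.]
scene 350 14511 [801. 810. 851. 944.]
scene 600 0 
top 100 1 [830. 830. 830. 830.]
top 200 0 
top 350 0 
top 600 0
```

```bash
python3 -c "
from h import *
goto([652,-116,110])"
```

```text
t 14.55 pos [ 450.1 -123.7  114.2] gap 60.2 F [ 0.26  0.49 -0.49]
turn [-0.0001 -0.0009  0.0006] shift_now [  4.   41.  197.8] shift_after_turn [  4.2  40.9 197.8]
```

Emit:
play_rows(motion=[0,0,0,0,0.003,0.012,1,0,0,0,0,0.005,0.025,1,0,0,0,0,0.005,0.025,1,0,0,0,0,0.005,0.025,1,0,0,0,0,0.005,0.025,1,0,0,0,0,0.005,0.025,1,0,0,0,0,0.005,0.025,1,0,0,0,0,0.004,0.018,1,0,0,0,0,0.002,0.01,1,0,0,0,0,0,0,1])

```text
clock: 15.55
eef_pos: [647.5, -115.1, 102.9]
eef_rot: [3.085, 1.556, 2.919]
wrist_force: [-1.1, -0.3, -0.8]
finger_gap: 60.2
```

```bash
python3 -c "
from h import *
goto([652,-116,30])
im,d=camera('scene');cv2.imwrite('pics/s16.png',cv2.resize(im[130:280,260:460],None,fx=4,fy=4,interpolation=2))"
```

```text
t 15.55 pos [ 647.5 -115.1  102.9] gap 60.2 F [-1.07 -0.3  -0.76]
turn [-0.0007 -0.0146 -0.0008] shift_now [72.8 -0.2  5.7] shift_after_turn [72.9 -0.2  4.6]
```

View pics/s16.png

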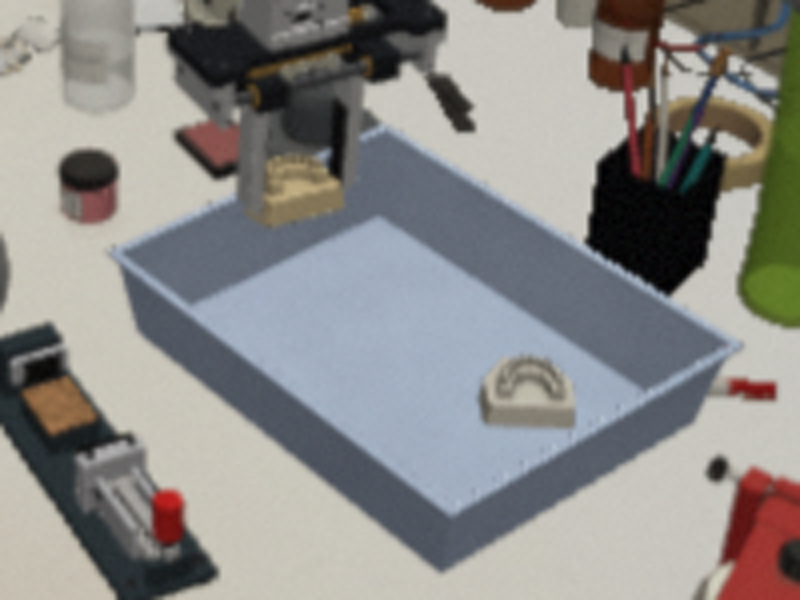

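Emit:
play_rows(motion=[0,-0.0146,-0.001,0.005,0,0.003,1,0,0,0,0.02,0,0,1,0,0,0,0.02,0,0,1,0,0,0,0.02,0,0,1,0,0,0,0.012,0,0,1,0,0,0,0,0,0,1])

```text
clock: 16.2
eef_pos: [647.0, -116.1, 21.7]
eef_rot: [-0.23, 1.569, -0.398]
wrist_force: [-0.4, 0.5, -1.0]
finger_gap: 60.6
```

```bash
cat >>h.py <<'E'
def castbottom():
    im,d=camera('scene');P=cloud('scene',d)
    for r in masks_of('scene','cast')[:1]:
        q=P[r['region']&(d>0)];print('cast z pct',np.percentile(q[:,2],[1,5,50,95,99]).round(1),round(r['conf'],2),'med',np.median(q,0).round(1))
    return im
E
python3 -c "
from h import *
goto([650,-116,-8])
im=castbottom();cv2.imwrite('pics/s17.png',cv2.resize(im[130:260,280:400],None,fx=5,fy=5,interpolation=2))"
```

```text
t 16.2 pos [ 647.  -116.1   21.7] gap 60.6 F [-0.45  0.51 -0.96]
turn [-0.0018  0.002   0.0005] shift_now [29.7  0.6  2.9] shift_after_turn [29.7  0.6  3. ]
cast z pct [37.4 42.3 55.1 65.  68.5] 0.66 med [ 651.3 -123.4   55.1]
```

View pics/s17.png

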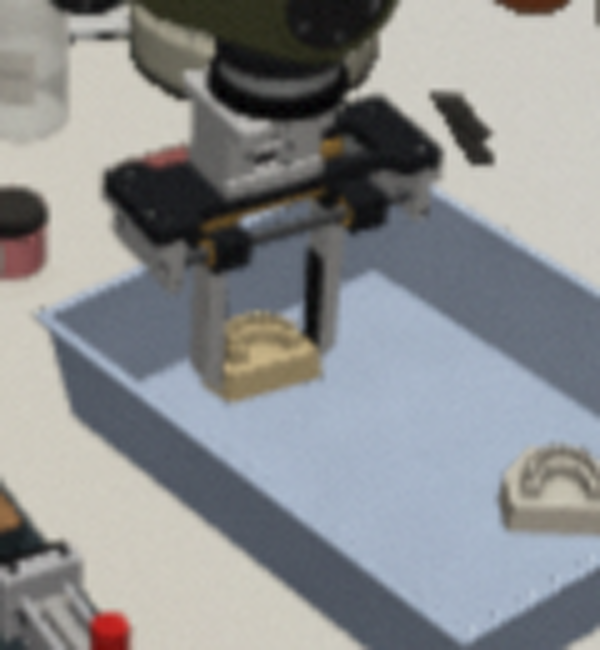

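Emit:
play_rows(motion=[0,0.002,0,0.009,0,0.002,1,0,0,0,0.008,0,0,1,0,0,0,0.004,0,0,1,0,0,0,0.002,0,0,1,0,0,0,0,0,0,1])

```text
clock: 16.8
eef_pos: [651.6, -117.0, 1.4]
eef_rot: [-0.129, 1.564, -0.297]
wrist_force: [-0.2, -0.2, -1.6]
finger_gap: 60.4
```

```bash
python3 -c "
from h import *
goto([650,-116,-10])
im=castbottom()"
```

```text
t 16.8 pos [ 651.6 -117.     1.4] gap 60.4 F [-0.2  -0.24 -1.6 ]
turn [-0.0018  0.0067  0.0009] shift_now [11.4  0.8 -1.9] shift_after_turn [11.4  0.7 -1.8]
cast z pct [10.8 21.4 34.6 45.8 48.7] 0.56 med [ 654.  -122.9   34.6]
```

Emit:
play_rows(motion=[0,0.006,0,0.003,0,0,1,0,0,0,0.002,0,0,1,0,0,0,0.002,0,0,1,0,0,0,0,0,0,1])

```text
clock: 17.3
eef_pos: [652.5, -117.6, -4.4]
eef_rot: [-0.486, 1.568, -0.654]
wrist_force: [-0.8, 0.7, 1.5]
finger_gap: 60.8
```

```bash
python3 -c "
from h import *
goto([650,-116,-10])
im=castbottom();cv2.imwrite('pics/s18.png',cv2.resize(im[150:240,290:380],None,fx=7,fy=7,interpolation=2))"
```

```text
t 17.3 pos [ 652.5 -117.6   -4.4] gap 60.8 F [-0.82  0.69  1.48]
turn [-0.0019  0.0027  0.0014] shift_now [ 5.6  1.2 -2.7] shift_after_turn [ 5.6  1.2 -2.7]
cast z pct [ 7.8 13.5 28.1 40.  42.3] 0.68 med [ 654.4 -123.2   28.1]
```

View pics/s18.png

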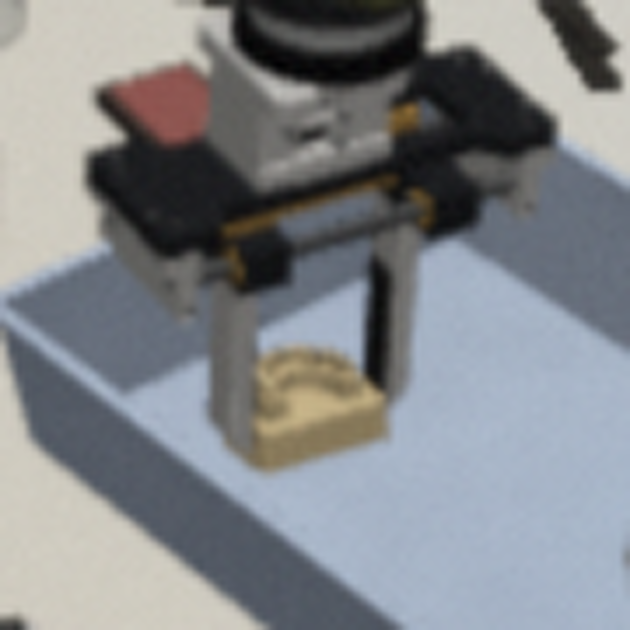

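Emit:
play_rows(motion=[0,0.002,0,0.0025,0,0,1,0,0,0,0.001,0,0,1,0,0,0,0,0,0,1])

```text
clock: 17.7
eef_pos: [652.7, -118.0, -7.4]
eef_rot: [-0.915, 1.568, -1.082]
wrist_force: [-1.4, -1.1, 3.6]
finger_gap: 60.5
```

Emit:
play_rows(motion=[0,0,0,0.0015,0,0,1,0,0,0,0,0,0,1])

```text
clock: 17.9
eef_pos: [652.9, -118.1, -8.8]
eef_rot: [-0.815, 1.568, -0.982]
wrist_force: [-0.4, -1.0, 2.5]
finger_gap: 60.1
```

```bash
python3 -c "
from h import *
goto([650,-116,-10])
im=castbottom()"
```

```text
t 17.9 pos [ 652.9 -118.1   -8.8] gap 60.1 F [-0.41 -1.05  2.52]
turn [-0.0021  0.0019  0.002 ] shift_now [ 1.2  1.6 -3.2] shift_after_turn [ 1.2  1.6 -3.2]
cast z pct [ 4.5  7.9 22.8 35.5 37.6] 0.49 med [ 652.8 -124.2   22.8]
```

Emit:
play_rows(motion=[0,0,0,0.0012,0,0,1,0,0,0,0,0,0,1])

```text
clock: 18.2
eef_pos: [652.9, -118.1, -9.8]
eef_rot: [-0.786, 1.568, -0.954]
wrist_force: [-1.7, -1.3, 2.0]
finger_gap: 60.4
```

Emit:
play_rows(motion=[0,0,0,0.0012,0,0,1,0,0,0,0,0,0,1])

```text
clock: 18.4
eef_pos: [653.0, -118.1, -9.9]
eef_rot: [-0.73, 1.568, -0.898]
wrist_force: [-1.6, -0.8, 2.9]
finger_gap: 60.4
```

```bash
python3 -c "
from h import *
goto([650,-116,-10])
im=castbottom();cv2.imwrite('pics/s19.png',cv2.resize(im[150:240,290:380],None,fx=7,fy=7,interpolation=2))"
```

```text
t 18.4 pos [ 653.  -118.1   -9.9] gap 60.4 F [-1.63 -0.81  2.93]
turn [-0.0019  0.0023  0.0021] shift_now [ 0.1  1.6 -3.3] shift_after_turn [ 0.1  1.6 -3.3]
cast z pct [ 3.   4.6 21.5 36.  38.9] 0.56 med [ 653.9 -124.3   21.5]
```

View pics/s19.png

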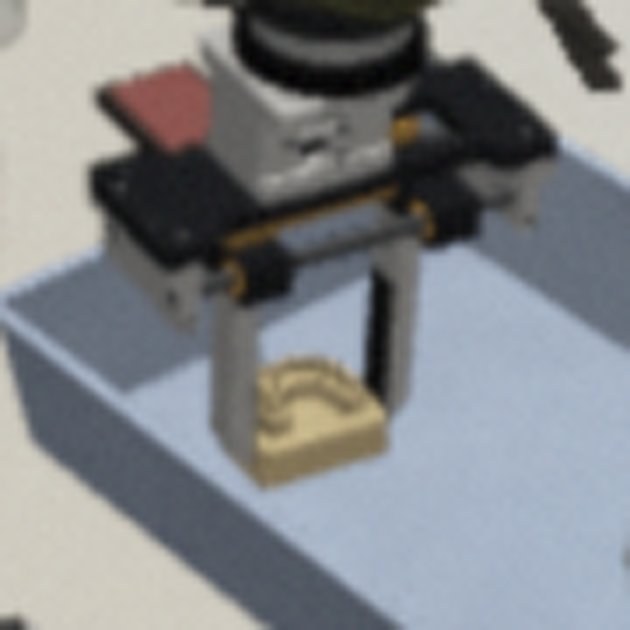

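Emit:
play_rows(motion=[0,0,0,0.0015,0,0,1,0,0,0,0,0,0,1])

```text
clock: 18.7
eef_pos: [653.1, -118.1, -10.0]
eef_rot: [-0.701, 1.567, -0.869]
wrist_force: [-0.7, -0.6, 1.8]
finger_gap: 60.2
```

```bash
python3 -c "
from h import *
goto([650,-116,-10])
im=castbottom()"
```

```text
t 18.7 pos [ 653.1 -118.1  -10. ] gap 60.2 F [-0.67 -0.59  1.85]
turn [-0.0017  0.0026  0.0022] shift_now [-0.   1.6 -3.4] shift_after_turn [ 0.   1.6 -3.4]
```

Emit:
play_rows(motion=[0,0,0,0,0,0,-0.35,0,0,0,0,0,0,-0.5,0,0,0,0,0,0,-0.6,0,0,0,0,0,0,-0.65])

```text
clock: 19.2
eef_pos: [652.7, -117.4, -11.9]
eef_rot: [-1.009, 1.569, -1.176]
wrist_force: [-0.0, -0.1, -0.4]
finger_gap: 76.7
```

```bash
python3 -c "
from h import *
goto([650,-116,-10])
im=castbottom();cv2.imwrite('pics/s20.png',cv2.resize(im[150:240,290:380],None,fx=7,fy=7,interpolation=2))"
```

```text
t 19.2 pos [ 652.7 -117.4  -11.9] gap 76.7 F [-0.02 -0.08 -0.38]
turn [-0.0015  0.0009  0.0014] shift_now [-1.9  0.9 -2.9] shift_after_turn [-1.9  0.9 -2.9]
cast z pct [ 2.3  5.7 21.1 35.3 38.1] 0.65 med [ 652.  -120.4   21.1]
```

View pics/s20.png

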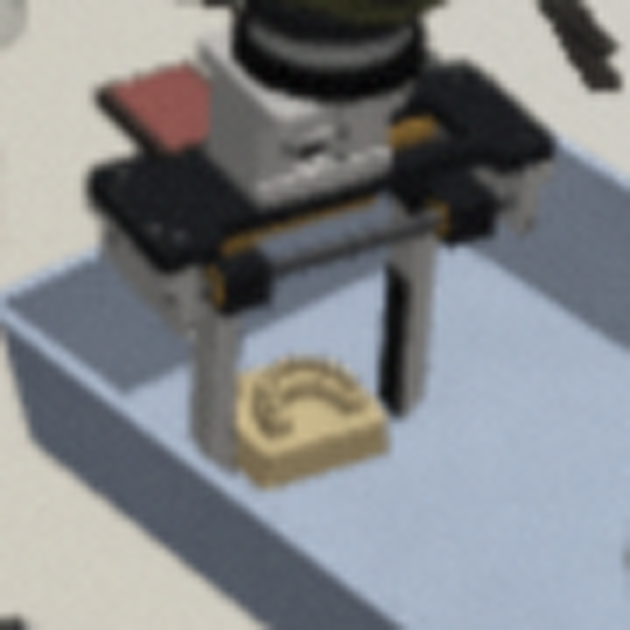

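Emit:
play_rows(motion=[0,0,0,-0.005,0,0,-0.65,0,0,0,-0.015,0,0,-0.65,0,0,0,-0.03,0,0,-0.65,0,0,0,-0.04,0,0,-0.65,0,0,0,-0.04,0,0,-0.65,0,0,0,-0.03,0,0,-0.65,0,0,0,0,0,-0.03,-0.65,0,0,0,0,0,-0.045,-0.65,0,0,0,0,0,-0.045,-0.65,0,0,0,0,0,-0.045,-0.65,0,0,0,0,0,-0.03,-0.65,0,0,0,0,0,0,-0.65,0,0,0,0,0,0,-0.65])

```text
clock: 20.6
eef_pos: [454.4, -83.6, 167.9]
eef_rot: [-0.155, 1.554, -0.323]
wrist_force: [0.5, -0.2, 1.1]
finger_gap: 77.3
```

```bash
python3 -c "
from h import *
goto([650,-116,-10]);print(read_state()['qd'].round(3))
im=castbottom();cv2.imwrite('pics/s21.png',cv2.resize(im[130:310,230:450],None,fx=3.5,fy=3.3,interpolation=2))
for c in ('scene','top'):
  if c=='top':im,d=camera(c);cv2.imwrite('pics/t21.png',im)
  for n in ('cast','matching_cast','tray','pawl_knob','spatula','jar','shade_guide'):print(c,n,[(c2w(c,r['at']).round(1).tolist(),round(r['conf'],2)) for r in place_of(c,n)][:4])
"
```

```text
t 20.6 pos [454.4 -83.6 167.9] gap 77.3 F [ 0.51 -0.18  1.07]
turn [-0.0017  0.0171  0.0027] shift_now [181.3   1.2 195.2] shift_after_turn [177.9   0.4 198.3]
[-0.002 -0.041  0.02  -0.001  0.01  -0.001]
cast z pct [ 0.8  4.1 20.6 35.  37.8] 0.83 med [ 649.6 -119.4   20.6]
scene cast [([656.9, -105.6, -2.4], 0.64), ([692.4, -193.9, -1.2], 0.35)]
scene matching_cast [([737.3, -267.8, 2.1], 0.92), ([483.9, 148.2, 5.7], 0.66), ([339.1, -354.2, -1.4], 0.55)]
scene tray [([693.8, -194.6, 1.3], 0.71)]
scene pawl_knob [([426.0, -269.0, 66.9], 0.62)]
scene spatula [([446.2, -426.2, -0.7], 0.94)]
scene jar [([626.6, 105.3, 2.4], 0.54)]
scene shade_guide []
top cast [([662.1, -107.1, -0.9], 0.73), ([447.8, -106.9, 0.0], 0.61)]
top matching_cast [([483.6, 153.0, 2.9], 0.68), ([338.1, -356.4, -0.3], 0.59)]
top tray [([692.8, -194.0, -1.1], 0.87)]
top pawl_knob [([426.5, -267.2, 64.5], 0.48)]
top spatula [([448.9, -429.1, 1.4], 0.84)]
top jar [([628.9, 100.9, -0.8], 0.51)]
top shade_guide [([651.7, 333.7, -0.5], 0.9)]
```

View pics/s21.png

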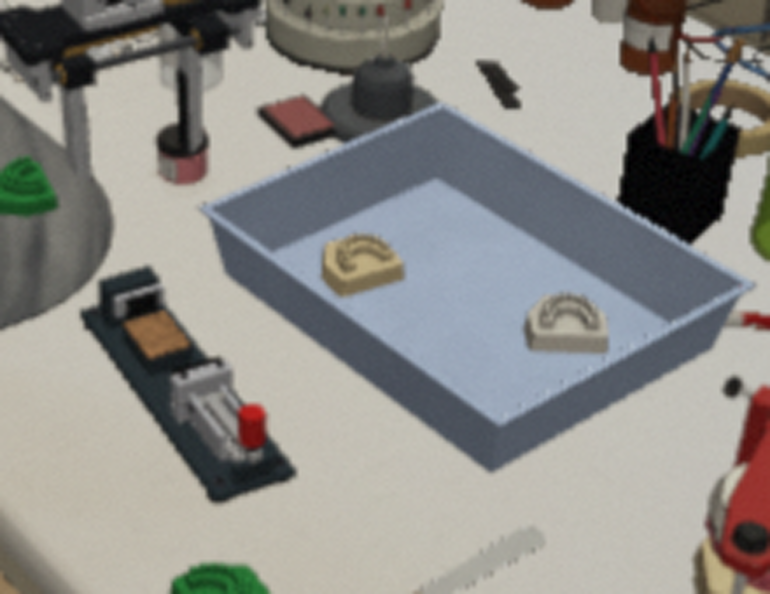

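View pics/t21.png

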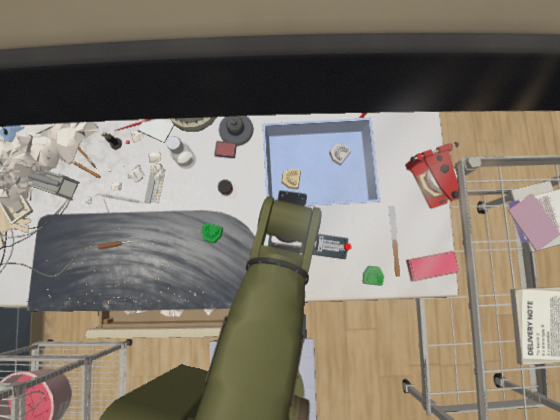

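The cream cast stands upright on the tray floor at scene crop (362,265). The matching cast is undisturbed at (567,323), the jaw is back, and the arm is clear of everything. I'm handing the job in.

```bash
python3 -c "
from cell import *
print(sign_off())"
```

```text
the job is handed in; nothing more can be done
None
```

The cream cast is out of the clamp and standing upright on the tray floor in the free left half. I signed off at about 21 s, and the hand-in returned no verdict.

**What I did:** I gripped the red knob, swung the pawl up about 0.28 rad, and drew the sliding jaw back about 38–40 mm with the pawl held up. I then let the pawl down. I gripped the cast on its base walls (gap 60–61 mm), lifted it out, and lowered it until it touched the floor, feeling only about 3 N. I then released it and withdrew.

**Last checks:**
- **Cast:** it lies at about (657–662, -106) mm, in the left half of the tray. Its visible points run from z 1 to 38 mm, which fits a cast standing flat on the floor.
- **Clamp:** the knob is about 40 mm further back than at the start, so the jaw is still well open.
- **Matching cast, spatula and jar:** each was found within about 5 mm of its first position.
- **Arm:** it was clear of everything, with the TCP at z 168 mm.

**What failed or disagreed:**
- The fingertips turned out to sit about 18 mm above the reported TCP. My first grasp on the cast therefore closed above the base shoulder. I saw this in the picture, opened again before lifting, and regrasped lower.
- In the final look, one camera missed the shade guide and the other missed the matching cast. The other camera found each of them where it had been.

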